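Restock the desk set from a stack of stationery

ROBOT

A 6-joint arm with a two-finger parallel gripper is mounted at the origin on a cart in front of the work surface, level with it; the furniture and walls round the work are solid. World frame = base frame: x ahead of the robot, y to its left, z up, the work surface at z = 0. Lengths are in m, angles in rad, forces in N, time in s.
With the tool pointing down it reaches from about 0.275 to 0.875 m from the base axis. Payload 12.5 kg.
Tool frame: the origin (TCP) lies on the centre line of the jaws, within the pads' length; the fingertips stand r.finger_overhang ahead of it and the grasp point (between the pads) lies 3 mm ahead of it (r.finger_overhang is the distance from the TCP to the fingertips, in m); z points along the fingers, y is the direction in which the jaws open and shut (so a half turn about z gives the same grasp; the last joint's range is limited). The gripper opens to 85 mm and grips with 20 to 120 N. Pads are 22 mm wide; open, the fingers measure 114 mm over their backs; the gripper's body (76 mm by 85 mm) begins 54 mm behind the grasp point. The pads swing forward as they close: fully open they stand 13 mm farther back than shut.
Start: joints at [1.025, 0.351, 1.652, -0, 1.139, -0.085], TCP at [0.245, 0.493, 0.253] pointing down, gripper open.
Joint ranges: [-2.75, 2.75], [-0.79, 2.1], [0.01, 2.65], [-1.57, 4.71], [0.07, 3.14], [-2.87, 2.87]. Speed limits (rad/s): [2.22, 2.22, 2.79, 3.14, 3.14, 3.14].

INTERFACE

Orientations are given as a unit quaternion [x, y, z, w].
In Python, from cell import r, optics gives the robot as it stands. The module is installed in compiled form; this text tells all that it offers. Calls block until the motion is done:
- r.move_to(position, orientation): joint-space move of the TCP to a pose.
- r.move_linear(position, rot=None, vel=0.15): straight line of the TCP; rot=None keeps the orientation; vel is the mean speed in m/s.
- r.set_joints(angles): joint-space move.
- r.set_gripper(opening, squeeze=None): opening from 0.0 (shut) to 1.0 (fully open); squeeze is the grip in N (None keeps the last); returns when the fingers have stopped.
- r.sleep(seconds).
- r.inverse_kinematics(position, orientation): joint angles nearest the present ones, or None.
- optics.get_image(name): name is "side" or "top"; returns a dict with "pixels" (384x512x3 uint8, red, green, blue), "depth" (384x512 float32, m along the optical axis (not along the pixel's ray), 0 where there is no reading), "fx", "fy", "cx", "cy" (pixels), "D" ([k1, k2, p1, p2, k3] as OpenCV has them; the pictures are not rectified), "camera_from_world" (4x4, takes a point from world to camera coordinates). Camera axes: x right, y down, z forward; pixel columns grow to the right and rows downward; lengths in m; the calibration is good to about 2 mm. A picture is of the moment at which its call begins.
A pose or a line that the arm cannot do raises r.PlanningError and nothing moves.
- r.hand_in(): hands the job in, once; it reports no verdict.
Readings, each from a call of its own:
- r.current_t(): time.
- r.current_q(): joint angles.
- r.current_qvel(): joint speeds.
- r.current_effort(): joint torques, N m.
- r.current_tool_pos(): TCP position.
- r.current_ee_rot(): TCP orientation.
- r.current_contact_force(): force on the tool from outside, world axes, zero at the start.
- r.current_torque(): the same for the moment, N m.
- r.current_opening(): opening from 0.0 (shut) to 1.0 (fully open).
Only numpy, scipy, OpenCV 4.12 (cv2) and the standard library are available. Lean on these libraries where they do the work, as an engineer would, in place of code of your own. Each camera call takes 0.05 s, during which the arm holds its last target.

TASK

The stationery that came from the supply cupboard stands in one stack: an eraser on a small note pad on a ruled memo pad on a banded block of visiting cards. Take the stack apart and put every one of the four into the black desk tray that is made for its size, lying flat on the tray's floor and the right way up. Do not let anything topple on the way, and leave the mug and the stapler where they are.

Things in the scene. Friction and masses are not known exactly. Their poses are not given: they have to be found in the camera images.
- eraser: rubber eraser in a card sleeve, 23 mm (own x) by 58 mm (own y) by 12 mm high, 22 g; the top of the stack, on the note pad. Origin at the centre of its underside, z up.
- note_pad: small plain yellowish note pad, 38 mm (own x) by 51 mm (own y) by 20 mm high, a solid block, 40 g; under the eraser, on the memo pad. Origin at the centre of its underside, z up.
- memo_pad: cream memo pad with ruled lines on top and a grey binding strip at one short end, 51 mm (own x) by 76 mm (own y) by 25 mm high, a solid block, 80 g; under the note pad, on the card block. Origin at the centre of its underside, z up.
- card_block: block of white visiting cards with a brown paper band round its middle, 58 mm (own x) by 92 mm (own y) by 30 mm high, a solid block, about 150 g; the bottom of the stack, standing on the desk. Origin at the centre of its underside, z up.
- eraser_tray: narrow black tray, hollow 35 mm (own x) by 70 mm (own y). Like all trays here: fixed; floor 4 mm thick (its load rests 4 mm above the desk); walls 3 mm thick, rims 16 mm above the desk; the middle of both long walls is cut out down to the floor for fingers (here 38 mm long); origin on the desk under the tray's centre, y along its long side; the load may lie either way round.
- note_tray: smallest, nearly square black tray, for the note pad: hollow 50 mm (own x) by 63 mm (own y), cut-outs 38 mm long; otherwise as eraser_tray.
- memo_tray: second largest black tray, for the memo pad: hollow 63 mm (own x) by 88 mm (own y), cut-outs 44 mm long; otherwise as eraser_tray.
- card_tray: largest black tray, for the card block: hollow 70 mm (own x) by 104 mm (own y), cut-outs 50 mm long; otherwise as eraser_tray.
- mug: dark stoneware mug, 85 mm across and 96 mm high; a bystander at the right. Origin at desk height, 16 mm from the cup's axis towards the handle, which points along own -y and ends 59 mm from the origin. (Fixed, not listed: a table lamp with a wide shade stands beyond it at the right rear corner of the desk.)
- stapler: black stapler, 36 by 145 by 57 mm; a bystander at the left edge of the desk. Origin at the centre of the underside, own y along its length. (Fixed and not listed: beyond the trays stand a pen cup, 174 mm high over its pens, at the left, and a 105 mm bottle at the right: carry and travel above 0.2 m.)

How it is judged:
By the outcome, as a careful person would: the job done as asked, in the order asked, and still so for the second after the job is handed in, with the robot touching nothing.
It also fails if it takes over 106 s, if anything falls off the work surface, if the arm or the gripper's body presses on something with over 40 N, if the wrist force passes 120 N, or if a joint passes its speed limit or range.

## Working session

There is one attempt and no reset: what is moved stays moved. The work goes in short steps, each a Python script; the robot and the scene stay as the last script left them, time stands still between calls to the robot, and variables do not carry over. Pictures are saved under pics/ and viewed, and the job is handed in when it is done.

```bash
mkdir -p pics; ls; python3 - <<'E'
from cell import r, optics
import cv2,numpy as np
for n in("side","top"):
    d=optics.get_image(n); cv2.imwrite(f"pics/{n}0.png",d["pixels"][:,:,::-1])
    np.savez(f"{n}0.npz",**d)
    print(n,d["fx"],d["fy"],d["cx"],d["cy"],d["D"]); print(np.round(d["camera_from_world"],3))
print(r.finger_overhang,r.current_t(),r.current_tool_pos(),r.current_ee_rot(),r.current_opening())
E
```

```text
pics
side 373.82074829624 373.82074829624 257.6581446970661 191.12877625293322 [0.001323 0.       0.       0.       0.      ]
[[ 0.969 -0.246 -0.009 -0.477]
 [-0.119 -0.435 -0.893  0.15 ]
 [ 0.215  0.866 -0.451  0.836]
 [ 0.     0.     0.     1.   ]]
top 382.4384707618314 382.4384707618314 255.12916459550763 192.62393495515107 [-0.08665979  0.          0.          0.          0.        ]
[[ 0.031 -1.    -0.004  0.007]
 [-0.977 -0.03  -0.211  0.515]
 [ 0.211  0.01  -0.977  1.099]
 [ 0.     0.     0.     1.   ]]
0.022 0.1 [0.24441366 0.49243275 0.252829  ] [ 2.28359490e-01  9.73576756e-01 -4.66106729e-04 -1.59875158e-04] 0.99993734332
```

View pics/top0.png

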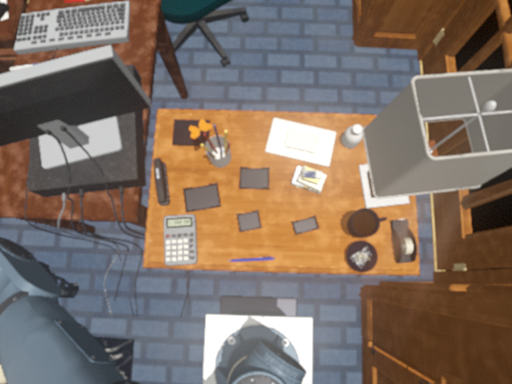

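View pics/side0.png

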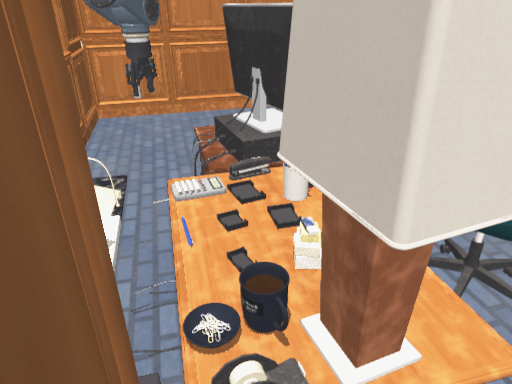

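The top view shows the stack at about (308,178) and four trays at (202,197), (254,178), (248,220) and (305,226). I'll crop in and build a point cloud.

```bash
cat > h.py <<'E'
import numpy as np,cv2
def cloud(d):
    h,w=d["depth"].shape
    K=np.array([[d["fx"],0,d["cx"]],[0,d["fy"],d["cy"]],[0,0,1.]])
    uv=np.stack(np.meshgrid(np.arange(w),np.arange(h)),-1).reshape(-1,1,2).astype(float)
    n=cv2.undistortPoints(uv,K,np.array(d["D"],float)).reshape(h,w,2)
    z=d["depth"].astype(float)
    pc=np.stack([n[...,0]*z,n[...,1]*z,z],-1)
    T=np.linalg.inv(d["camera_from_world"])
    P=pc@T[:3,:3].T+T[:3,3]
    P[z==0]=np.nan
    return P
def ray(d,u,v,zw):
    K=np.array([[d["fx"],0,d["cx"]],[0,d["fy"],d["cy"]],[0,0,1.]])
    n=cv2.undistortPoints(np.array([[[u,v]]],float),K,np.array(d["D"],float)).ravel()
    T=np.linalg.inv(d["camera_from_world"]); dr=T[:3,:3]@np.array([n[0],n[1],1]); o=T[:3,3]
    return o+dr*(zw-o[2])/dr[2]
E
python3 - <<'E'
from h import *
d=dict(np.load("top0.npz"))
P=cloud(d)
im=d["pixels"][:,:,::-1]
cv2.imwrite("pics/c1.png",cv2.resize(im[160:250,170:350],None,fx=4.4,fy=4.4,interpolation=cv2.INTER_CUBIC))
cv2.imwrite("pics/c2.png",cv2.resize(im[155:205,280:340],None,fx=12,fy=12,interpolation=cv2.INTER_CUBIC))
Z=P[...,2]
print(np.nanmedian(Z[230:260,200:330]),np.nanmedian(Z[125:160,280:320]))
print(np.round(Z[160:198:2,286:334:2]*1000).astype(int))
E
```

```text
-0.0001521952307798058 0.006622998746192321
[[                  -3                   -3                   -2
                     1                    0                    2
                     1                    3                    1
                     2                    2                    2
                     3                    8                    8
                     5                    5                    5
                     7                    2                    4
                     2                    0                   -2]
 [                   3                    1                    1
                     0                   -2                   -4
                     3                   -1                    0
                    -3                    1                    2
                    -2                    1                    5
                     3                    5                    2
                     6                    4                    3
                     2                    3                    0]
 [            
[... 8203 characters left out ...]
        -5                    3                   -2
                    -2                   -6                    2]
 [                   0                   -4                    2
                     2                   -1                    3
                    -1                    1                   -2
                     2                    0                   -4
                     0                   -2                   -2
                     0                   -2                    0
                    -1                    2                    0
                    -2                    4                    3]]<stdin>:9: RuntimeWarning: invalid value encountered in cast
```

View pics/c2.png

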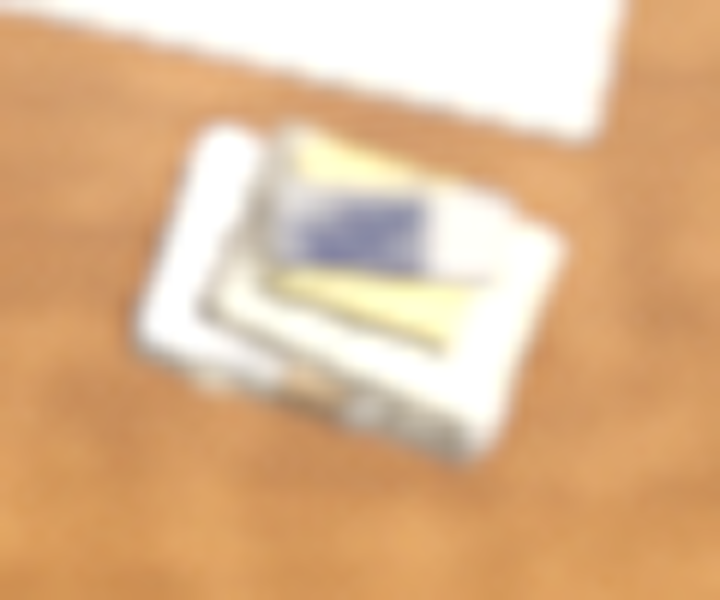

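View pics/c1.png

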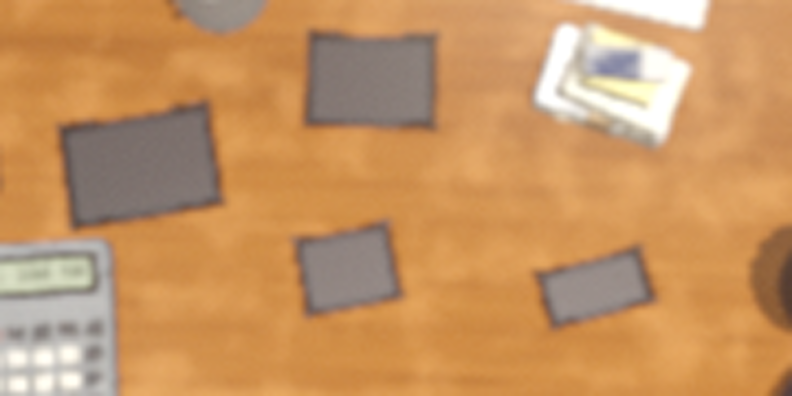

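```bash
cat > fit.py <<'E'
from h import *
from scipy.optimize import minimize
def rays(d,u0,u1,v0,v1,ss=1):
    K=np.array([[d["fx"],0,d["cx"]],[0,d["fy"],d["cy"]],[0,0,1.]])
    off=(np.arange(ss)+.5)/ss-.5
    us=(np.arange(u0,u1)[:,None]+off).ravel(); vs=(np.arange(v0,v1)[:,None]+off).ravel()
    U,V=np.meshgrid(us,vs)
    n=cv2.undistortPoints(np.stack([U,V],-1).reshape(-1,1,2).astype(float),K,np.array(d["D"],float)).reshape(*U.shape,2)
    T=np.linalg.inv(d["camera_from_world"])
    dr=np.concatenate([n,np.ones(U.shape+(1,))],-1)@T[:3,:3].T
    return T[:3,3],dr
def boxdepth(o,dr,x,y,th,sx,sy,z0,z1):
    c,s=np.cos(th),np.sin(th); R=np.array([[c,s,0],[-s,c,0],[0,0,1]])
    O=R@(o-np.array([x,y,0])); D=dr@R.T
    lo=np.array([-sx/2,-sy/2,z0]); hi=np.array([sx/2,sy/2,z1])
    a=(lo-O)/D; b=(hi-O)/D
    tn=np.minimum(a,b).max(-1); tf=np.maximum(a,b).min(-1)
    return np.where(tn<tf,tn,np.inf)
def desk(o,dr): return -o[2]/dr[...,2]
def down(t,ss): 
    h,w=t.shape; return t.reshape(h//ss,ss,w//ss,ss).mean((1,3))
# (name,sx,sy,h)
LAY=[("card",.058,.092,.030),("memo",.051,.076,.025),("note",.038,.051,.020),("eraser",.023,.058,.012)]
def fit_stack(d,Z,win,layers,x0,ss=3):
    u0,u1,v0,v1=win
    o,dr=rays(d,u0,u1,v0,v1,ss); obs=Z[v0:v1,u0:u1]; m=obs>0
    base=desk(o,dr)
    def ren(p):
        t=base.copy(); z=0
        for i,(n,sx,sy,h) in enumerate(layers):
            t=np.minimum(t,boxdepth(o,dr,*p[3*i:3*i+2],p[3*i+2]/20,sx,sy,z,z+h)); z+=h
        return down(t,ss)
    def cost(p):
        return np.minimum(np.abs(ren(p)-obs),.02)[m].mean()
    best=None
    p=np.array(x0,float); p[2::3]*=20
    step=np.tile([.006,.006,.15*20],len(layers))
    for k in range(3):
        sim=np.vstack([p]+[p+step[i]*np.eye(len(p))[i]/(k+1) for i in range(len(p))])
        q=minimize(cost,p,method="Powell",options=dict(maxiter=30,xtol=1e-5,ftol=1e-8),)
        p=q.x
        q=minimize(cost,p,method="Nelder-Mead",options=dict(initial_simplex=sim-sim[0]+p,maxiter=2500,xatol=1e-5,fatol=1e-9)); p=q.x
    p=p.copy(); p[2::3]/=20
    return p,q.fun
E
cat > m1.py <<'E'
from fit import *
from cell import r,optics
ds=[optics.get_image("top") for _ in range(8)]
D=np.stack([d["depth"] for d in ds]).astype(float); D[D==0]=np.nan
Z=np.nan_to_num(np.nanmedian(D,0))
im=np.mean([d["pixels"] for d in ds],0)
d=ds[0]; d["pixels"]=im.astype(np.uint8); d["depth"]=Z.astype(np.float32)
np.savez("m1.npz",**d)
P=cloud(d)
print(r.current_t(), "cam",np.linalg.inv(d["camera_from_world"])[:3,3])
c=ray(d,308,178,.04); print(c)
x0=[*c[:2],1.3,*c[:2],1.2,*c[:2],1.3,*c[:2],1.5]
p,f=fit_stack(d,Z,(282,338,158,200),LAY,x0)
print(np.round(p.reshape(-1,3),4),f)
E
python3 m1.py
```

```text
0.5 cam [0.2710335  0.01050279 1.18305296]
[ 0.56886963 -0.13911465  0.04      ]
[[ 2.7963 -0.1391  1.3   ]
 [ 2.7963 -0.1391  1.2   ]
 [ 0.5668 -0.1391  1.3306]
 [ 2.7963 -0.1391  1.5   ]] 0.005130279955888351m1.py:5: RuntimeWarning: All-NaN slice encountered
  Z=np.nan_to_num(np.nanmedian(D,0))
```

```bash
sed -i '/method="Powell"/d;/p=q.x$/{/Nelder/!d}' fit.py; cat > m2.py <<'E'
from fit import *
d=dict(np.load("m1.npz")); Z=d["depth"].astype(float)
c=ray(d,308,178,.04)
for a in ([-.25,-.35,-.3,-.05],[-.3,-.3,-.3,-.3]):
    x0=np.array([[*c[:2],t] for t in a]).ravel()
    p,f=fit_stack(d,Z,(282,338,158,200),LAY,x0)
    print(np.round(p.reshape(-1,3),4),f)
np.save("stack.npy",p)
# trays by dark mask silhouettes
im=d["pixels"].astype(int); P=cloud(d)
TR=[("card",.076,.110,202,197,.15),("memo",.069,.094,254,178,0.),("note",.056,.069,248,220,.15),("eraser",.041,.076,305,226,.3)]
dark=((im[...,0]<150)&(im[...,0]-im[...,2]<35)).astype(float)
soft=np.clip((im[...,0]-im[...,2]-10)/ (80.-10),0,1)
for n,sx,sy,u,v,a in TR:
    w=(u-26,u+26,v-22,v+22)
    ss=4; o,dr=rays(d,*w,ss)
    obs=dark[w[2]:w[3],w[0]:w[1]]
    nb,lab,st,_=cv2.connectedComponentsWithStats(obs.astype(np.uint8)); L=lab[22,26]
    rest=(lab!=L)&(lab>0); obs=(lab==L).astype(float)
    c=ray(d,u,v,.008)
    def cost(q):
        s=np.isfinite(boxdepth(o,dr,q[0],q[1],q[2]/20,sx,sy,0,.016)).astype(float)
        e=np.abs(down(s,ss)-obs); return e[~rest].sum()
    best=None
    for a in (-.3,0,.3):
        p=np.array([c[0],c[1],a*20])
        for k in range(3):
            sim=np.vstack([p,p+[.006,0,0],p+[0,.006,0],p+[0,0,3]])
            q=minimize(cost,p,method="Nelder-Mead",options=dict(initial_simplex=sim,xatol=1e-5,fatol=1e-4)); p=q.x
        if best is None or q.fun<best.fun: best=q
    print(n,np.round([best.x[0],best.x[1],best.x[2]/20],4),"err px",round(best.fun,1),"of",obs.sum(),"centroid",np.round(c,3))
    np.save(f"tray_{n}.npy",[best.x[0],best.x[1],best.x[2]/20])
E
python3 m2.py
```

```text
[[ 0.5713 -0.1418 -0.2992]
 [ 0.5683 -0.1472 -0.4052]
 [ 0.5717 -0.1449 -0.3324]
 [ 0.5714 -0.1443  0.0081]] 0.001585875576149997
[[ 0.5711 -0.1427 -0.3009]
 [ 0.5686 -0.1474 -0.3943]
 [ 0.5716 -0.145  -0.3385]
 [ 0.5713 -0.1442  0.0206]] 0.0015929106674982777
card [0.5076 0.1892 0.2324] err px 164.2 of 712.0 centroid [0.506 0.189 0.008]
memo [0.5732 0.0289 0.0245] err px 135.1 of 526.0 centroid [0.572 0.028 0.008]
note [0.4358 0.0395 0.2306] err px 96.9 of 321.0 centroid [0.437 0.042 0.008]
eraser [ 0.3787 -0.0942  0.0292] err px 1828.3 of 2182.0 centroid [ 0.424 -0.134  0.008]
```

```bash
cat > m3.py <<'E'
from fit import *
d=dict(np.load("m1.npz"))
im=d["pixels"].astype(int); rb=im[...,0].astype(float)  # red: wood bright, tray dark
TR=[("card",.076,.110,202,197,50),("memo",.069,.094,254,178,44),("note",.056,.069,248,220,38),("eraser",.041,.076,305,226,38)]
vis=cv2.resize(d["pixels"][160:250,170:350,::-1],None,fx=4.4,fy=4.4,interpolation=cv2.INTER_CUBIC).copy()
K=np.array([[d["fx"],0,d["cx"]],[0,d["fy"],d["cy"]],[0,0,1.]]); M=d["camera_from_world"]
rv=cv2.Rodrigues(M[:3,:3])[0]
def proj(X): return (cv2.projectPoints(np.array(X,float),rv,M[:3,3],K,np.array(d["D"],float))[0].reshape(-1,2))
for n,sx,sy,u,v,cut in TR:
    w=(u-25,u+25,v-20,v+20)
    ss=4; o,dr=rays(d,*w,ss)
    I=rb[w[2]:w[3],w[0]:w[1]]
    hi=np.percentile(I,85); lo=np.median(I[17:24,20:30])
    obs=np.clip((hi-I)/(hi-lo),0,1); obs[obs<.3]=0
    lab=cv2.connectedComponents((obs>0).astype(np.uint8))[1]; rest=(lab!=lab[20,25])&(lab>0)
    c=ray(d,u,v,.008)
    def cost(q):
        a=(q[0],q[1],q[2]/20)
        cc,s_=np.cos(a[2]),np.sin(a[2])
        t=np.isfinite(boxdepth(o,dr,*a,sx,sy,0,.004))
        for s in(-1,1):   # end walls, long walls split by cutouts
            oy=s*(sy/2-.0015); t|=np.isfinite(boxdepth(o,dr,a[0]-s_*oy,a[1]+cc*oy,a[2],sx,.003,0,.016))
            for e in(-1,1):
                L=(sy-cut/1000)/2; ox=s*(sx/2-.0015); oy=e*(sy/2-L/2)
                t|=np.isfinite(boxdepth(o,dr,a[0]+cc*ox-s_*oy,a[1]+s_*ox+cc*oy,a[2],.003,L,0,.016))
        return np.abs(down(t.astype(float),ss)-obs)[~rest].sum()
    best=None
    for a in (0,.25):
        p=np.array([c[0],c[1],a*20])
        for k in range(2):
            sim=np.vstack([p,p+[.006,0,0],p+[0,.006,0],p+[0,0,3]])
            q=minimize(cost,p,method="Nelder-Mead",options=dict(initial_simplex=sim,xatol=2e-5,fatol=1e-3,maxiter=120)); p=q.x
        if best is None or q.fun<best.fun: best=q
    x,y,th=best.x[0],best.x[1],best.x[2]/20
    print(n,np.round([x,y,th],4),"err",round(best.fun,1),"of",round(obs[~rest].sum(),1))
    np.save(f"tray_{n}.npy",[x,y,th])
    R=np.array([[np.cos(th),-np.sin(th)],[np.sin(th),np.cos(th)]])
    for z,col in((.016,(0,255,0)),(0,(0,0,255))):
        q=np.array([[1,1],[1,-1],[-1,-1],[-1,1]])*[sx/2,sy/2]@R.T+[x,y]
        pp=proj(np.c_[q,np.full(4,z)]); pp=((pp-[170,160]+.5)*4.4)
        cv2.polylines(vis,[pp.astype(np.int32)],True,col,1)
p=np.load("stack.npy").reshape(4,3); z=0
for (n,sx,sy,h),(x,y,th) in zip([("c",.058,.092,.030),("m",.051,.076,.025),("n",.038,.051,.020),("e",.023,.058,.012)],p):
    z+=h; R=np.array([[np.cos(th),-np.sin(th)],[np.sin(th),np.cos(th)]])
    q=np.array([[1,1],[1,-1],[-1,-1],[-1,1]])*[sx/2,sy/2]@R.T+[x,y]
    pp=((proj(np.c_[q,np.full(4,z)])-[170,160]+.5)*4.4); cv2.polylines(vis,[pp.astype(np.int32)],True,(255,0,255),1)
cv2.imwrite("pics/ov.png",vis)
E
python3 m3.py
```

```text
card [0.5055 0.1908 0.2052] err 35.3 of 833.1
memo [0.5728 0.0279 0.0123] err 34.1 of 635.4
note [0.4356 0.0407 0.2287] err 19.3 of 414.1
eraser [ 0.4272 -0.1341  0.3049] err 22.0 of 357.8
```

View pics/ov.png

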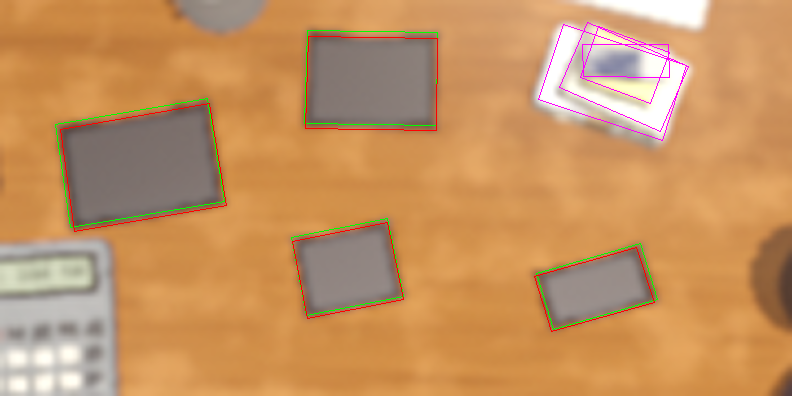

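Fits agree with the given sizes. Now I'll check clearances around the lamp, pen cup and mug.

```bash
python3 - <<'E'
from h import *
d=dict(np.load("m1.npz")); P=cloud(d)
def box(n,m):
    q=P[m&np.isfinite(P[...,2])]; print(n,len(q),"min",np.round(np.percentile(q,2,0),3),"max",np.round(np.percentile(q,98,0),3))
V,U=np.mgrid[:384,:512]; z=P[...,2]
box("pencup",(abs(U-215)<20)&(abs(V-148)<22)&(z>.03))
box("bottle",(abs(U-352)<14)&(abs(V-135)<16)&(z>.03))
box("lamp top",(U>360)&(V>70)&(V<200)&(z>.25))
box("mug",(abs(U-362)<24)&(abs(V-222)<16)&(z>.03))
s=dict(np.load("side0.npz")); P=cloud(s); z=P[...,2]
print("sidecam",np.linalg.inv(s["camera_from_world"])[:3,3])
box("shade side",(U>290)&(V<150)&(z>.1)&(P[...,0]<1))
for u,v in((285,155),(345,190),(407,243),(300,20),(330,120),(400,200)): print(u,v,np.round(P[v,u],3))
M=s["camera_from_world"]
for X in([.4272,-.1341,.2],[.571,-.144,.12],[.571,-.144,.2],[.4356,.04,.12]):
    c=M[:3,:3]@X+M[:3,3]; print(X,c[:2]/c[2]*s["fx"]+[s["cx"],s["cy"]],c[2])
q=P[(U>120)&(U<165)&(V>30)&(V<105)]; q=q[np.isfinite(q[:,2])&(np.hypot(q[:,0]-.245,q[:,1]-.493)<.08)]
print(len(q),q[:,2].min() if len(q) else 0)
E
```

```text
pencup 640 min [0.605 0.103 0.034] max [0.683 0.195 0.163]
bottle 374 min [ 0.595 -0.301  0.033] max [ 0.727 -0.241  0.308]
lamp top 14310 min [ 0.467 -0.512  0.302] max [ 0.662 -0.248  0.568]
mug 802 min [ 0.389 -0.349  0.043] max [ 0.467 -0.258  0.096]
sidecam [ 0.3006357 -0.7765374  0.505679 ]
shade side 33005 min [ 0.468 -0.522  0.36 ] max [ 0.593 -0.307  0.504]
285 155 [ 0.461 -0.296  0.309]
345 190 [ 0.483 -0.443  0.32 ]
407 243 [ 0.504 -0.531  0.305]
300 20 [ 0.471 -0.31   0.486]
330 120 [ 0.479 -0.398  0.387]
400 200 [ 0.495 -0.521  0.347]
[0.4272, -0.1341, 0.2] [240.93467711 180.02409708] 0.7215832866431531
[0.571, -0.144, 0.12] [310.5177685  208.94807915] 0.7800008274398735
[0.571, -0.144, 0.2] [312.69749204 173.92680317] 0.7439556044516669
[0.4356, 0.04, 0.12] [230.4885143  180.16474649] 0.9102785609205637
1534 0.2431669197108543
```

```bash
python3 - <<'E'
from h import *
from cell import r,optics
V,U=np.mgrid[:384,:512]
print(r.current_t())
for g in(1.0,.85,.7,.5,.38):
    r.set_gripper(g); s=optics.get_image("side"); P=cloud(s); t=r.current_tool_pos()
    m=(U>115)&(U<170)&(V>30)&(V<110)&(np.hypot(P[...,0]-t[0],P[...,1]-t[1])<.08)
    q=P[m]; lowrow=V[m].max()
    zz=np.sort(q[:,2])[:25]; print(g,r.current_opening(),r.finger_overhang,"tip below tcp",np.round(t[2]-zz[[0,5,10,20]],4),lowrow, r.current_t())
E
```

```text
0.5
1.0 1.001918579152074 0.022 tip below tcp [0.0096 0.0072 0.0066 0.0035] 98 0.7667
0.85 0.8481507345157042 0.022 tip below tcp [0.0149 0.0119 0.0109 0.0086] 99 1.1083
0.7 0.6977675623492378 0.022 tip below tcp [0.0172 0.0162 0.015  0.0115] 99 1.4417
0.5 0.49909218466198296 0.022 tip below tcp [0.0214 0.0191 0.0182 0.0153] 100 1.8
0.38 0.3774649595948754 0.022 tip below tcp [0.0213 0.0201 0.0191 0.0169] 100 2.1167
```

```bash
cat > act.py <<'E'
from fit import *
from cell import r,optics
from scipy.spatial.transform import Rotation as Rn
def quat(th):
    y=np.array([np.cos(th),np.sin(th),0]); z=np.array([0,0,-1.]); x=np.cross(y,z)
    return Rn.from_matrix(np.stack([x,y,z],1)).as_quat()
def st(s=""): print(s,"t",round(r.current_t(),2),"tcp",np.round(r.current_tool_pos(),4),"open",round(r.current_opening(),3),"F",np.round(r.current_contact_force(),1))
def lin(p,th=None,vel=.15): r.move_linear(list(p),None if th is None else list(quat(th)),vel=vel)
def look(n):
    ds=[optics.get_image("top") for _ in range(4)]
    D=np.stack([d["depth"] for d in ds]).astype(float); D[D==0]=np.nan
    d=ds[0]; d["depth"]=np.nan_to_num(np.nanmedian(D,0)).astype(np.float32)
    d["pixels"]=np.mean([k["pixels"] for k in ds],0).astype(np.uint8); np.savez(n+".npz",**d); return d
def pick(x,y,th,z,og,squeeze,hov=.255):
    r.set_gripper(og)
    lin([x,y,hov],th,.35); lin([x,y,z+.03],None,.2); lin([x,y,z],None,.05); st("down")
    r.set_gripper(0.0,squeeze); st("gripped")
    lin([x,y,z+.015],None,.05); st("lifted")
    lin([x,y,hov],None,.2); st("up")
def place(x,y,th,z,orel,hov=.255):
    lin([x,y,hov],th,.3); lin([x,y,z+.03],None,.2); lin([x,y,z],None,.05); st("placed")
    r.set_gripper(orel); st("open"); lin([x,y,z+.03],None,.08); lin([x,y,hov],None,.25); st("clear")
E
python3 - <<'E'
from act import *
t=np.load("tray_eraser.npy")
for p in([.3,.3,.255],[.571,-.144,.255],[.571,-.144,.0985],[*t[:2],.255],[.5055,.1908,.026]):
    print(p,np.round(r.inverse_kinematics(p,list(quat(-.02))),2))
lin([.42,.15,.27],-.02,.35); st()
pick(.5713,-.1443,-.02,.0985,.38,25)
s=optics.get_image("side"); cv2.imwrite("pics/s_er.png",s["pixels"][:,:,::-1])
s=look("l1"); cv2.imwrite("pics/t_er.png",s["pixels"][:,:,::-1])
E
```

```text
[0.3, 0.3, 0.255] [ 0.68  0.12  1.95 -0.    1.07  0.7 ]
[0.571, -0.144, 0.255] [-0.33  0.42  1.55 -0.    1.18 -0.31]
[0.571, -0.144, 0.0985] [-0.33  0.61  1.66 -0.    0.86 -0.31]
[np.float64(0.4271784190435745), np.float64(-0.13411183492872725), 0.255] [-0.41  0.16  1.9  -0.    1.08 -0.39]
[0.5055, 0.1908, 0.026] [ 0.27  0.67  1.81 -0.    0.66  0.29]
 t 3.4 tcp [0.4195 0.1506 0.2699] open 0.384 F [-0.3  0.5  1.1]
down t 6.25 tcp [ 0.5714 -0.1443  0.0986] open 0.378 F [-0.5 -0.2 -0.1]
gripped t 6.48 tcp [ 0.5716 -0.1444  0.0989] open 0.26 F [0.7 0.4 1.8]
lifted t 6.93 tcp [ 0.5714 -0.1443  0.1138] open 0.259 F [0.7 0.4 0.3]
up t 7.79 tcp [ 0.5708 -0.1442  0.2537] open 0.263 F [-0.1 -0.4  0. ]act.py:12: RuntimeWarning: All-NaN slice encountered
  d=ds[0]; d["depth"]=np.nan_to_num(np.nanmedian(D,0)).astype(np.float32)
```

View pics/s_er.png

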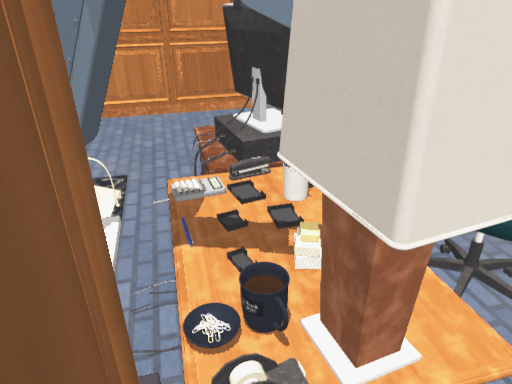

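View pics/t_er.png

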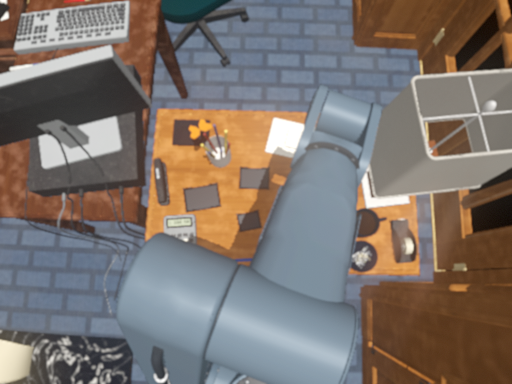

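The eraser is held (opening 0.26, about 22 mm). The side view shows the yellow note pad still on the pile at (310,230). Next I place it in its tray.

```bash
python3 - 2>/dev/null <<'E'
from act import *
t=np.load("tray_eraser.npy")
place(*t,.0283,.40)
lin([.38,.12,.26],None,.35); st()
d=look("l2"); cv2.imwrite("pics/t2.png",cv2.resize(d["pixels"][150:250,170:350,::-1],None,fx=4.4,fy=4.4,interpolation=cv2.INTER_CUBIC))
d=optics.get_image("side"); np.savez("s2.npz",**d); cv2.imwrite("pics/s2.png",cv2.resize(d["pixels"][170:290,170:340,::-1],None,fx=4,fy=4,interpolation=cv2.INTER_CUBIC))
E
```

```text
placed t 10.56 tcp [ 0.4271 -0.1341  0.028 ] open 0.264 F [ 0.4 -0.3 -0.4]
open t 10.83 tcp [ 0.4272 -0.1341  0.0282] open 0.397 F [ 0.9  0.4 -0.3]
clear t 12.29 tcp [ 0.4266 -0.1339  0.2537] open 0.402 F [-0.6 -0.6 -0. ]
 t 13.18 tcp [0.3799 0.1193 0.2594] open 0.397 F [-1.   0.2 -0.2]
```

View pics/t2.png

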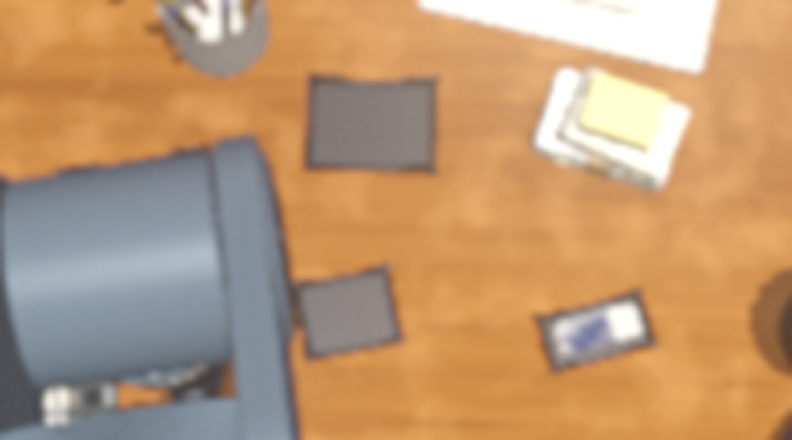

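View pics/s2.png

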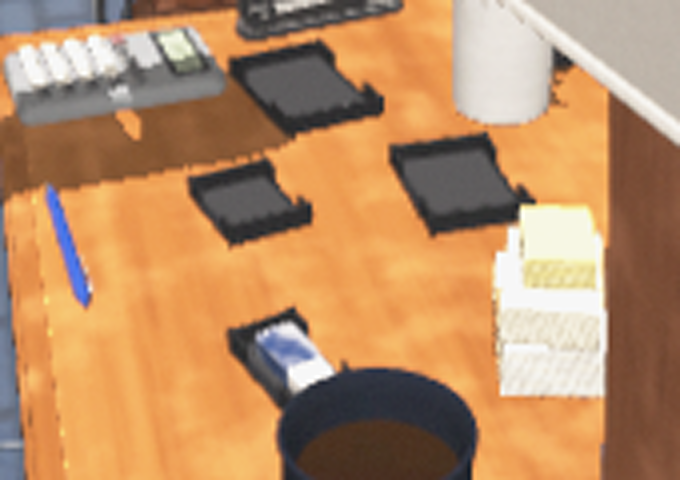

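The eraser lies flat, centred in its tray at about (597,330) in the top crop. The three remaining pads look undisturbed. I refit them and check the eraser's height.

```bash
python3 - <<'E'
from fit import *
d=dict(np.load("l2.npz")); Z=d["depth"].astype(float)
p0=np.load("stack.npy")[:9]
p,f=fit_stack(d,Z,(282,338,158,200),LAY[:3],p0); print(np.round(p.reshape(-1,3),4),f); np.save("stack2.npy",p)
# eraser in tray: fit bright mask
im=d["pixels"].astype(int); P=cloud(d); t=np.load("tray_eraser.npy")
c,s=np.cos(t[2]),np.sin(t[2]); q=P[...,:2]-t[:2]; a=q[...,0]*c+q[...,1]*s; b=-q[...,0]*s+q[...,1]*c
m=(abs(a)<.03)&(abs(b)<.04)&(im[...,2]>105); print(m.sum(), "own x",np.percentile(a[m],[2,50,98]),"y",np.percentile(b[m],[2,50,98]),"z",np.median(P[...,2][m]))
E
```

```text
[[ 0.5712 -0.1421 -0.299 ]
 [ 0.5684 -0.1475 -0.4124]
 [ 0.5716 -0.1452 -0.3146]] 0.001712710207230646
258 own x [-0.0180752  -0.00065189  0.0178595 ] y [-0.03370911  0.00032854  0.03330689] z 0.013545188663394603
```

```bash
python3 - 2>/dev/null <<'E'
from act import *
p=np.load("stack2.npy").reshape(-1,3)[2]; t=np.load("tray_note.npy")
r.set_gripper(.6)
lin([.45,.05,.265],None,.3)
pick(*p,.0800,.6,30)
place(*t,.0800-.055+.004+.001,.60)
lin([.38,.15,.26],None,.35); st()
d=look("l3"); cv2.imwrite("pics/t3.png",cv2.resize(d["pixels"][150:250,170:350,::-1],None,fx=4.4,fy=4.4,interpolation=cv2.INTER_CUBIC))
d=optics.get_image("side"); cv2.imwrite("pics/s3.png",cv2.resize(d["pixels"][170:290,170:340,::-1],None,fx=4,fy=4,interpolation=cv2.INTER_CUBIC))
E
```

```text
down t 16.88 tcp [ 0.5717 -0.1453  0.0801] open 0.598 F [-0.1  1.  -0.1]
gripped t 17.14 tcp [ 0.5719 -0.1453  0.0805] open 0.44 F [-0.3  0.   3.1]
lifted t 17.59 tcp [ 0.5717 -0.1453  0.0953] open 0.434 F [ 0.6 -0.2 -1.2]
up t 18.54 tcp [ 0.5711 -0.1451  0.2538] open 0.44 F [-0.1  0.7 -0.8]
placed t 21.33 tcp [0.4355 0.0407 0.0297] open 0.435 F [-0.1 -0.2 -0.4]
open t 21.62 tcp [0.4356 0.0407 0.03  ] open 0.599 F [ 0.1  0.  -0.1]
clear t 23.08 tcp [0.435  0.0407 0.2537] open 0.602 F [ 0.6  0.  -0.2]
 t 23.58 tcp [0.3794 0.1504 0.259 ] open 0.601 F [-0.  -1.2 -0.2]
```

View pics/t3.png

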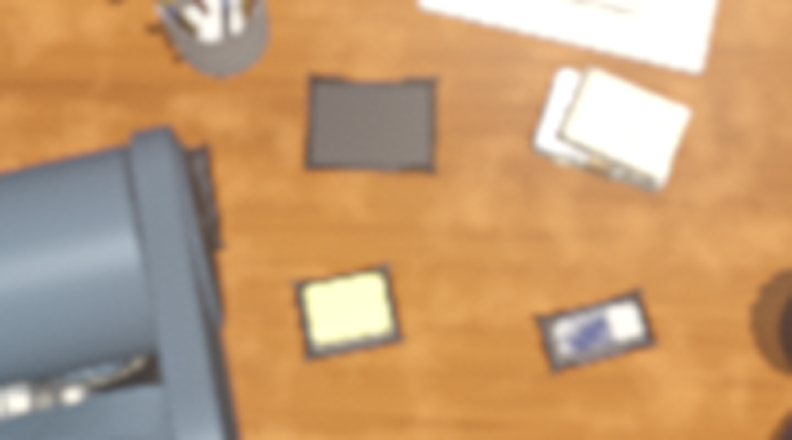

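View pics/s3.png

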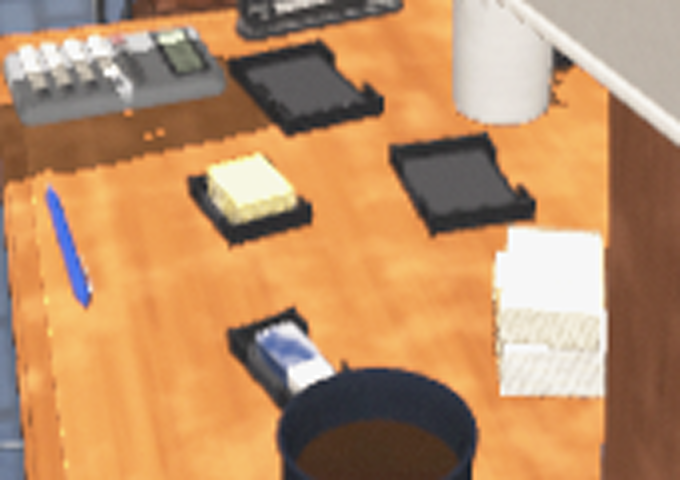

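```bash
python3 - <<'E'
from fit import *
d=dict(np.load("l3.npz")); Z=d["depth"].astype(float)
p0=np.load("stack2.npy")[:6]
p,f=fit_stack(d,Z,(282,338,158,200),LAY[:2],p0); print(np.round(p.reshape(-1,3),4),f); np.save("stack3.npy",p)
E
```

```text
[[ 0.571  -0.1426 -0.3052]
 [ 0.5684 -0.1474 -0.4195]] 0.0016637949666693749
```

The note pad sits in its tray at (347,310) in the crop and the other two pads have not moved. Memo pad next.

```bash
python3 - 2>/dev/null <<'E'
from act import *
p=np.load("stack3.npy").reshape(-1,3)[1]; t=np.load("tray_memo.npy")
r.set_gripper(.75)
lin([.45,.05,.265],None,.3)
pick(*p,.0540,.75,35)
place(*t,.0540-.030+.004+.001,.75,)
lin([.38,.15,.26],None,.35); st()
d=look("l4"); cv2.imwrite("pics/t4.png",cv2.resize(d["pixels"][150:250,170:350,::-1],None,fx=4.4,fy=4.4,interpolation=cv2.INTER_CUBIC))
d=optics.get_image("side"); cv2.imwrite("pics/s4.png",cv2.resize(d["pixels"][170:290,170:340,::-1],None,fx=4,fy=4,interpolation=cv2.INTER_CUBIC))
E
python3 - <<'E'
from fit import *
d=dict(np.load("l4.npz")); Z=d["depth"].astype(float)
p0=np.load("stack3.npy")[:3]
p,f=fit_stack(d,Z,(282,338,158,200),LAY[:1],p0); print(np.round(p.reshape(-1,3),4),f); np.save("stack4.npy",p)
E
```

```text
down t 27.46 tcp [ 0.5685 -0.1475  0.054 ] open 0.748 F [-0.7  0.  -0.2]
gripped t 27.73 tcp [ 0.5687 -0.1475  0.0545] open 0.592 F [ 0.  -0.5  3.7]
lifted t 28.18 tcp [ 0.5685 -0.1475  0.0693] open 0.588 F [ 0.6  0.3 -1.6]
up t 29.26 tcp [ 0.5679 -0.1473  0.2537] open 0.59 F [ 0.7 -0.4 -1.3]
placed t 31.88 tcp [0.5727 0.028  0.0286] open 0.589 F [ 0.8 -0.3 -0.9]
open t 32.17 tcp [0.5729 0.0279 0.029 ] open 0.752 F [-0.6  0.3  0.4]
clear t 33.62 tcp [0.5722 0.028  0.2535] open 0.75 F [ 0.1  0.3 -0.1]
 t 34.42 tcp [0.3805 0.1498 0.2596] open 0.751 F [0.8 0.1 0.9]
[[ 0.5713 -0.142  -0.2951]] 0.0015698218766888965
```

View pics/t4.png

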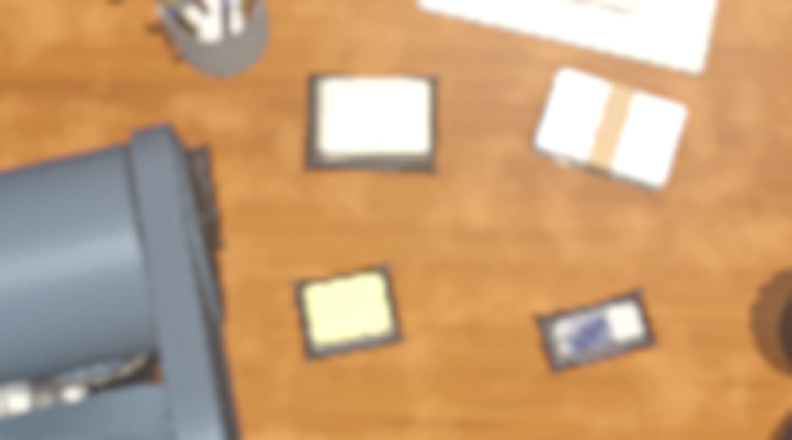

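View pics/s4.png

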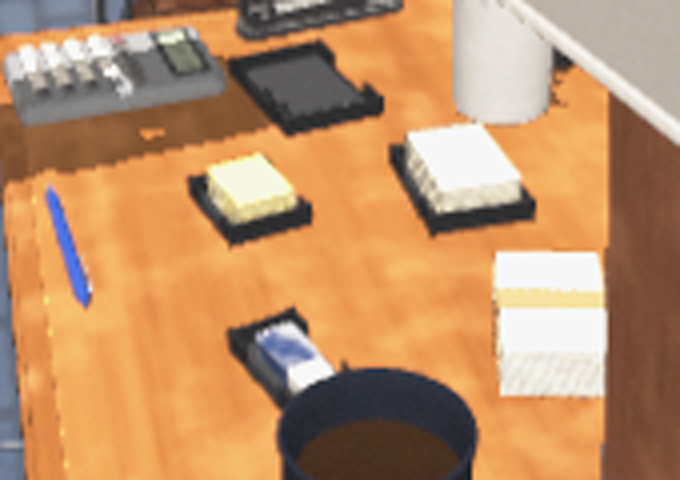

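The memo pad is in its tray at (375,115) but seems slightly off-centre towards the right, so I check its pose and height.

```bash
cat > chk.py <<'E'
import sys
from fit import *
d=dict(np.load(sys.argv[1])); P=cloud(d); im=d["pixels"].astype(int)
for n,sx,sy,h in LAY:
    t=np.load(f"tray_{n}.npy"); c,s=np.cos(t[2]),np.sin(t[2]); q=P[...,:2]-t[:2]; a=q[...,0]*c+q[...,1]*s; b=-q[...,0]*s+q[...,1]*c
    m=(abs(a)<sx/2+.012)&(abs(b)<sy/2+.012)&(P[...,2]>max(.004+h-.008,.002))&((im[...,2]>110))
    if m.sum()<20: continue
    core=m&(abs(a)<sx/2-.006)&(abs(b)<sy/2-.006)
    A=np.c_[a[core],b[core],np.ones(core.sum())]; co=np.linalg.lstsq(A,P[...,2][core],rcond=None)[0]
    rect=cv2.minAreaRect(np.c_[a[m],b[m]].astype(np.float32)*1000)
    print(n,"centre in tray mm",np.round([np.mean(a[m])*1e3,np.mean(b[m])*1e3],1),"rect",np.round(rect[0],1),np.round(rect[1],1),round(rect[2],1),"top z mm",round(co[2]*1e3,1),"exp",4+h*1e3,"tilt rise over size mm",np.round(co[:2]*[sx*1e3,sy*1e3],1))
E
python3 chk.py l4.npz
```

```text
memo centre in tray mm [ 0.4 -1.7] rect [ 0.9 -1.5] [52.1 72. ] 0.9 top z mm 29.0 exp 29.0 tilt rise over size mm [-0.3 -0.4]
note centre in tray mm [ 0.3 -1.6] rect [ 1.  -1.8] [38.3 51.7] 0.1 top z mm 24.0 exp 24.0 tilt rise over size mm [-0.2 -1.5]
eraser centre in tray mm [0.4 0.5] rect [-2.6 -0. ] [30.1 68.3] 1.9 top z mm 15.3 exp 16.0 tilt rise over size mm [-0.2 -0.4]
```

```bash
python3 - 2>/dev/null <<'E'
from act import *
p=np.load("stack4.npy"); t=np.load("tray_card.npy")
r.set_gripper(.9)
lin([.45,.05,.265],None,.3)
pick(*p,.0240,.9,50)
place(*t,.0240+.004+.001,.85,)
lin([.36,-.02,.27],None,.3); st()
d=look("l5"); cv2.imwrite("pics/t5.png",cv2.resize(d["pixels"][150:250,170:350,::-1],None,fx=4.4,fy=4.4,interpolation=cv2.INTER_CUBIC)); cv2.imwrite("pics/t5f.png",d["pixels"][:,:,::-1])
d=optics.get_image("side"); cv2.imwrite("pics/s5.png",d["pixels"][:,:,::-1])
E
python3 chk.py l5.npz
```

```text
down t 38.44 tcp [ 0.5714 -0.142   0.024 ] open 0.901 F [-0.3 -0.4  0. ]
gripped t 38.75 tcp [ 0.5716 -0.1421  0.0245] open 0.667 F [-0.1  0.8  6.4]
lifted t 39.2 tcp [ 0.5714 -0.142   0.0393] open 0.669 F [ 0.2 -0.3 -1.5]
up t 40.43 tcp [ 0.5708 -0.1419  0.2538] open 0.668 F [ 0.3  0.4 -1.3]
placed t 43.6 tcp [0.5055 0.1908 0.0287] open 0.669 F [-0.4 -1.2 -1.6]
open t 43.9 tcp [0.5057 0.1909 0.0291] open 0.852 F [-0.6 -0.  -0.4]
clear t 45.36 tcp [0.5049 0.1906 0.2535] open 0.85 F [ 0.4 -0.  -1.2]
 t 46.37 tcp [ 0.3603 -0.0196  0.2697] open 0.852 F [0.2 0.4 0.3]
card centre in tray mm [ 0.1 -2. ] rect [ 0.7 -1.5] [93.2 59.4] 89.8 top z mm 34.0 exp 34.0 tilt rise over size mm [-0.1  0. ]
memo centre in tray mm [ 0.3 -1.6] rect [ 1.  -1.5] [52.3 72. ] 0.8 top z mm 29.1 exp 29.0 tilt rise over size mm [-0.  -0.5]
note centre in tray mm [-27.6  -8. ] rect [-27.   -8.1] [ 7.1 17. ] 2.2 top z mm 0.0 exp 24.0 tilt rise over size mm [0. 0.]
```

View pics/t5f.png

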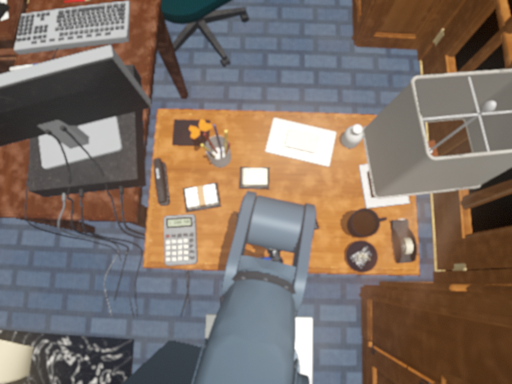

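View pics/s5.png

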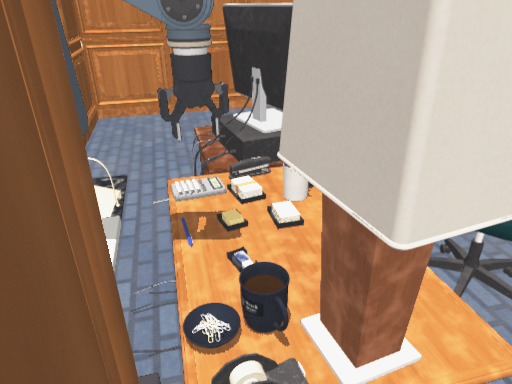

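The card block lies flat in its tray at (202,196) in the top view. The arm hides the note pad and eraser there, but the side view shows both still seated at (232,217) and (241,260). The mug and stapler are where they were, and the arm is clear.

```bash
python3 - <<'E'
from cell import r
r.sleep(.3); print(r.hand_in(), r.current_t())
E
```

```text
the job is handed in; nothing more can be done
the job is handed in; nothing more can be done
```

I took the stack apart from the top: eraser, note pad, memo pad, then card block. Each went into its own tray, and I handed the job in at about 47 s of the 106 s allowed.

- **Placing:** All four centres lie within about 2 mm of their tray centres, against 6 mm of clearance on each side. Measured tops are 34.0, 29.1 and 24.0 mm for the card block, memo pad and note pad, each within 0.1 mm of the expected height. The eraser's top read 15.3 mm against 16 mm expected. None showed a clear tilt. The note pad's plane fit came out with a 1.5 mm rise along its length, which I put down to depth noise.
- **Forces and bystanders:** The largest force I read was about 6 N, as the gripper closed on the card block. By eye, the mug and stapler had not moved in the last pictures; I did not measure them.
- **Check that failed:** In the last top view the arm hid the note pad and eraser, so the numeric check gave no valid result for them. Their figures come from the look before the card block was moved. The final side view shows both still in their trays.

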